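# Aim the periscope mirror at the orange marker and hold it there

### The job

The bench camera has to see the orange marker dot by way of its mirror. Swing the stiff camera arm so that the mirror stands straight in front of the marker plate, and turn the mirror by its blue fin, without touching the glass, until the orange dot is reflected in the middle of the camera's view. The mirror springs back when it is let go, so finish still holding the fin at that angle, and leave the tub and the boxes where they are.

Things in the scene. Friction and masses are not known exactly. Their poses are not given: they have to be found in the camera images.
- camera_stand: Fixed stand of the bench camera: grey base plate 120 x 100 x 12 mm with a short dark column in its middle. Origin: centre of the plate's underside, on the vertical axis about which the arm swings; z up. With joint swing_arm at 0 the arm points along the stand's -y axis.
- swing_arm (a joint): Stiff swing arm on the stand: aluminium bar at height 50 mm, 160 mm from the stand's axis to the mirror's axis, with the white camera head (42 x 64 mm, top at 131 mm) over the stand's axis. Turns about the vertical axis of the stand, -0.75 to 0.45 rad, positive anticlockwise seen from above; friction about 0.45 N m, it stays where it is left. The camera turns with it and always looks along the arm at the mirror.
- camera_eye (a point): Centre of the camera head, on the swing axis, 110 mm above the worktop. The camera looks level from here to mirror_centre.
- mirror_head (a joint): Turn of the mirror on its upright axis at the end of the arm, 0 to 1.5 rad, positive clockwise seen from above. A spring (0.06 N m/rad, about 0.02 N m at 0) returns it to its stop at 0 when let go. At 0 the glass faces 25 degrees off the direction to the camera, on the anticlockwise side seen from above; turning it by +0.436 rad makes it face the camera squarely, and more turns its view round towards the marker's side.
- mirror_centre (a point): Centre of the mirror glass, on the mirror's upright turning axis, 110 mm above the worktop. x axis: level, out of the glass (its normal); z up. The grey framed mirror is 66 mm wide and spans heights 76 to 144 mm, a bridge piece on it to 150.5 mm.
- grip_fin: Blue upright fin on top of the mirror, the place to hold it: 10 mm thick along its x axis, 34 mm along its y axis, 40 mm high, from height 150.5 to 190.5 mm above the worktop. Origin: centre of its underside, on the mirror's turning axis. Its x axis is the mirror's normal, so its flat sides are parallel to the glass.
- mirror_glass: The mirror glass, 58 mm wide x 56 mm high, 2 mm thick, below the fin; not to be touched by the gripper. Origin: centre of the reflecting face (z axis out of the glass).
- sight_line (a point): Lies at mirror_centre; its x axis (level) is the direction in which the camera looks after reflection in the mirror. A small yellow pointer below the mirror (tip 41 mm from the mirror's axis, height 64 mm), geared two to one to the mirror, shows this direction; it turns twice as much as the mirror does relative to the arm.
- marker (a point): Centre of the orange marker dot, 36 mm across, on the face of a white upright plate (60 mm wide, 142 mm high) on a fixed dark foot; 110 mm above the worktop, the same height as camera and mirror. x axis: level, straight out of the plate's face; y axis along the face; z up. At the right arm pose the mirror stands 0.08 to 0.15 m in front of the dot.
- white_tub_1: Bystander: small open white tub, 90 x 72 x 50 mm, loose; origin at the centre of its underside.
- slide_box: Bystander: pale flat box with a lid, 92 x 125 x 40 mm, loose; origin at the centre of its underside.
- needle_box_2: Bystander: white and yellow carton, 140 x 99 x 60 mm, loose; origin at the centre of its underside.
There are look-alikes about, which are no part of the job. What is shaped like the part that bears marker but purple or yellow is not meant.

How it is judged (in metres and radians):
On the way:
1. the arm is swung so that the mirror stands straight in front of the marker plate (y of mirror_centre in the frame of marker between -0.018 and 0.018 m and x of mirror_centre in the frame of marker above 0.05 m), for 0.2 s.
At the end, for the whole second after the job is handed in: Mirror centre within 18 mm of the line straight out from the dot, reflected line of sight within 14 mm of the middle of the 36 mm orange dot, arm and mirror at rest, fingers still holding the blue fin (over 0.5 N), tub and boxes within 20 mm of where they stood (all of step 1 and y of marker in the frame of sight_line between -0.014 and 0.014 m and x of marker in the frame of sight_line above 0.05 m and contact force between the fingers and grip_fin above 0.5 N and velocity of joint mirror_head between -0.1 and 0.1 rad/s and velocity of joint swing_arm between -0.05 and 0.05 rad/s and distance of each of white_tub_1, slide_box, needle_box_2 from where it was at the start of the episode below 0.02 m); the arm keeps its last pose, push and grip.
It fails at once if the gripper touches the mirror glass (contact force between the fingers and mirror_glass above 1 N).
It fails at once if a bystander is shoved more than 20 mm (distance of any of white_tub_1, slide_box, needle_box_2 from where it was at the start of the episode above 0.02 m).
It also fails if it takes over 35 s, if anything falls off the work surface, if the arm or the gripper's body presses on something with over 40 N, if the wrist force passes 120 N, or if a joint passes its speed limit or range.

### The arm

A 7-joint arm with a two-finger parallel gripper is mounted at the origin on a cart in front of the work surface, level with it; the furniture and walls round the work are solid. World frame = base frame: x ahead of the robot, y to its left, z up, the work surface at z = 0. Lengths are in mm, angles in rad, forces in N, time in s.
With the tool pointing down it reaches from about 350 to 900 mm from the base axis. Payload 19.9 kg.
Tool frame: the origin (TCP) lies between the finger pads; the fingertips stand 17 mm ahead of it and the grasp point (between the pads) lies 2 mm behind it; z points along the fingers, y is the direction in which the jaws open and shut (so a half turn about z gives the same grasp; the last joint's range is limited). The gripper opens to 94 mm and grips with 3 to 60 N. Pads are 16 mm wide; open, the fingers measure 119 mm over their backs; the gripper's body (75 mm by 177 mm) begins 78 mm behind the grasp point.
Start: joints at [1.177, 0.417, -0.01, 1.614, 0.005, 1.111, -0.053], TCP at [215.361, -586.703, 222.425] pointing down, gripper open.
Joint ranges: [-2.81, 2.81], [-0.39, 2.02], [-1.27, 1.25], [0.06, 2.57], [-1.19, 4.33], [0.19, 2], [-2.82, 2.82]. Speed limits (rad/s): [1.89, 1.89, 2.39, 2.39, 3.01, 3.01, 3.01].

### API

Orientations are given as a rotation vector (axis times angle).
In Python, from cell import manip, optics gives the robot as it stands.
- The arm moves only by the tool step_arm, never from a script. Its argument "steps" is one flat list of numbers, 7 for each row, row after row: the closure in counts, from 0 (fully open) to 255 (shut), then the shift along the world's x, y, z in cm, then the turn, a rotation vector about the world's x, y, z in degrees. A call has 1 to 10 rows; each row is the pose to reach, as a shift and turn from the pose commanded when the call began; what a row does not reach only later rows make up. A row lasts 1/8 s, in which the tool goes at most 62.5 mm and 10.7 degrees, less where a joint would pass 70% of its speed; a pose out of reach is approached as far as the arm can. A call with a gripper value outside its range is refused whole. The fingers move at their own pace and stop on an object; "newtons" is the grip in N (left out, the last holds). Time passes only in rows, so rows that repeat a pose let the fingers close. It gives the time, the measured TCP pose, the force and the opening at its end, in the units of the state.
- manip.state(): the state, without advancing time (a new reading comes with each control period).
- optics.read_camera(name): name is "scene" or "top" or "wrist"; returns a dict with "frame" (480x640x3 uint8, red, green, blue), "range_z" (480x640 float32, mm along the optical axis (not along the pixel's ray), 0 where there is no reading), "fx", "fy", "cx", "cy" (pixels), "view" (4x4, takes a point from world to camera coordinates). Camera axes: x right, y up, looking along -z (the intrinsics and any distortion apply to the point x, -y, -z); pixel columns grow to the right and rows downward; lengths in mm; the calibration is good to about 2 mm. The wrist camera is an equidistant fisheye: a pixel r from the principal point sees the ray r / f radians off the axis. A picture is of the moment at which its call begins.
- manip.hand_in(): hands the job in, once; it reports no verdict.
The state is a dict: "t": time; "qpos": joint angles; "dq": joint speeds; "joint_torque": joint torques, N m; "tool_pos": TCP position; "orientation": TCP orientation; "ft_force": force on the tool from outside, world axes, zero at the start; "wrist_torque": the same for the moment, N m; "gripper_width": finger opening in mm.
Only numpy, scipy, OpenCV 4.12 (cv2) and the standard library are available. Lean on these libraries where they do the work, as an engineer would, in place of code of your own. Each camera call takes 0.05 s, during which the arm holds its last target. There are 200 camera calls.

## Working session

There is one attempt and no reset: what is moved stays moved. The work goes in short steps, Python scripts to look and compute and a tool call to move; the robot and the scene stay as the last step left them, time stands still between calls to the robot, and variables do not carry over. Pictures are saved under pics/ and viewed, about 8 in all and at most 12, crops included, and the job is handed in when it is done.

Besides the shell and the picture viewer there is one more tool, called in YAML: its name, and indented under it one key for each argument. step_arm: Moves the arm, as the interface text tells. Its arguments: {"type":"object","properties":{"steps":{"type":"array","items":{"type":"number"}},"newtons":{"type":"number"}},"required":["steps"]}

```bash
mkdir -p pics; ls; cat > h.py <<'E'
import numpy as np, cv2
from cell import manip, optics
def cam(n):
    return optics.read_camera(n)
def pts(c):
    h,w=c["range_z"].shape; u,v=np.meshgrid(np.arange(w),np.arange(h)); z=c["range_z"]
    p=np.stack([(u-c["cx"])/c["fx"]*z,-(v-c["cy"])/c["fy"]*z,-z,np.ones_like(z)],-1)
    return (p@np.linalg.inv(c["view"]).T)[...,:3]
def save(n,f): cv2.imwrite("pics/"+n,f[...,::-1])
E
python3 - <<'E'
from h import *
for n in("scene","top"):
    c=cam(n); save(n+"1.png",c["frame"]); np.save(n+"1.npy",c,allow_pickle=True)
    print(n,c["fx"],c["cx"],c["cy"],np.linalg.inv(c["view"]).round(2).tolist(),(c["range_z"]>0).mean(), [k for k in c])
print(manip.state())
E
```

```text
pics
scene 616.772404802213 317.8545727571875 237.81582557161502 [[0.79, 0.31, -0.52, -642.81], [-0.61, 0.41, -0.68, -1477.34], [-0.0, 0.86, 0.51, 1272.63], [0.0, 0.0, 0.0, 1.0]] 0.94513671875 ['frame', 'range_z', 'fx', 'fy', 'cx', 'cy', 'view']
top 446.0812047925932 311.2580632656408 232.20645188306133 [[0.01, 0.99, -0.13, 347.33], [-1.0, 0.01, 0.0, 58.0], [0.0, 0.13, 0.99, 1553.94], [0.0, 0.0, 0.0, 1.0]] 0.9960123697916666 ['frame', 'range_z', 'fx', 'fy', 'cx', 'cy', 'view']
{'t': 0.1, 'qpos': array([ 1.17750173,  0.41789748, -0.01029918,  1.61410696,  0.00470416,
        1.11070635, -0.05299856]), 'dq': array([ 0.00112147, -0.0023096 ,  0.00059851, -0.00282212,  0.00074995,
        0.00124116,  0.00070436]), 'joint_torque': array([ 9.89337968e-04, -8.52582765e+01,  6.39513899e-01, -4.26696646e+01,
       -4.90133115e-02,  1.64650998e-02,  4.85774706e-05]), 'tool_pos': array([ 215.2413724 , -586.42561366,  221.90129078]), 'orientation': array([-3.09207366e+00, -5.49579358e-01,  4.40208576e-04]), 'ft_force': array([ 0.26214634, -0.03178473,  0.19193218]), 'wrist_torque': array([0.06524212, 0.03998648, 0.02072798]), 'gripper_width': 94.31090627442012}
```

View pics/scene1.png

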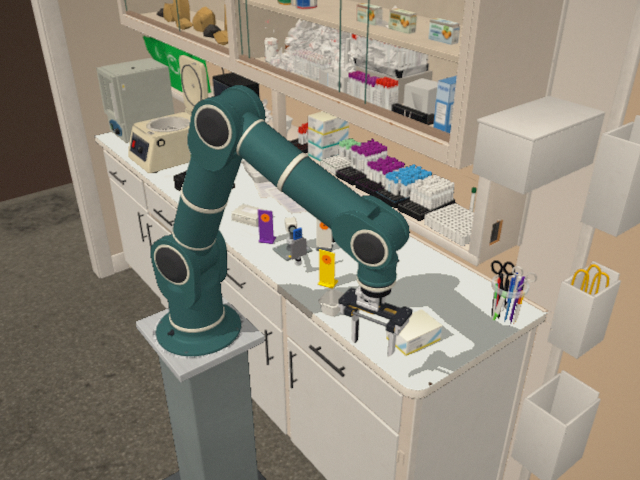

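View pics/top1.png

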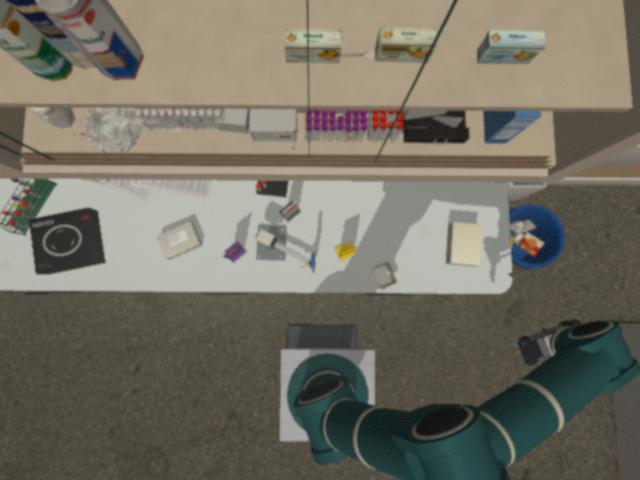

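The scene shows the stand and mirror near (295,240), and purple, yellow and (behind) white plates. In the top view the stand is at (270,240), the fin at (312,262), and the plates at (234,252), (345,250) and (289,210). I'll zoom in and measure.

```bash
python3 - <<'E'
from h import *
S=np.load("scene1.npy",allow_pickle=True).item();T=np.load("top1.npy",allow_pickle=True).item()
a=cv2.resize(S["frame"][195:325,225:365],None,fx=4,fy=4,interpolation=2)[:,:400*2]
b=cv2.resize(T["frame"][180:300,215:405],None,fx=4,fy=4,interpolation=2)
W=max(a.shape[1],b.shape[1])
save("crop1.png",cv2.resize(a,(560,520)));save("crop2.png",b)
for n,c in(("S",S),("T",T)):
    P=pts(c);f=c["frame"];hsv=cv2.cvtColor(f,cv2.COLOR_RGB2HSV)
    roi=(P[...,0]>280)&(P[...,0]<800)&(P[...,2]>15)&(P[...,2]<220)&(abs(P[...,1])<600)
    for name,lo,hi in(("blue",(105,120,50),(125,255,255)),("orange",(3,140,100),(17,255,255)),("yellow",(22,150,100),(32,255,255)),("purple",(130,90,40),(160,255,255))):
        m=(cv2.inRange(hsv,lo,hi)>0)&roi
        k,l,st,ce=cv2.connectedComponentsWithStats(m.astype(np.uint8))
        for i in range(1,k):
            if st[i,4]>5: q=P[l==i]; print(n,name,ce[i].round(1),st[i,4],np.median(q,0).round(0),q.min(0).round(),q.max(0).round())
    if n=="T":
        k,l,st,ce=cv2.connectedComponentsWithStats(roi.astype(np.uint8))
        for i in range(1,k):
            if st[i,4]>30: q=P[l==i]; print("comp",ce[i].round(1),st[i,4],np.median(q,0).round(0),q.min(0).round(),q.max(0).round())
E
```

```text
S blue [296.9 233.4] 89 [432.  52. 173.] [419.  40. 147.] [458.  61. 196.]
S orange [264.7 217.4] 52 [468. 312. 110.] [452. 294.  94.] [481. 328. 133.]
S orange [323.1 225.9] 37 [611. 126. 107.] [598. 115.  91.] [628. 141. 122.]
S orange [326.2 259. ] 57 [473. -68. 112.] [462. -89.  89.] [484. -50. 131.]
S yellow [326.7 267.1] 372 [475. -68.  71.] [455. -98.  15.] [495. -34. 148.]
S purple [265.6 225.8] 309 [470. 312.  67.] [444. 284.  15.] [495. 344. 145.]
T blue [312.  260.9] 19 [435.  53. 190.] [422.  50. 184.] [447.  56. 198.]
T orange [260.5 183.5] 28 [703. 229.  86.] [688. 212.  16.] [720. 244.  94.]
T yellow [346.6 251.8] 56 [471. -61. 105.] [459. -86.  15.] [495. -40. 148.]
T purple [232.  248.7] 18 [478. 310. 141.] [461. 292.  15.] [496. 343. 150.]
T purple [236.6 253.6] 20 [468. 310.  31.] [454. 294.  17.] [482. 328.  47.]
comp [271.5 187.8] 363 [698. 197.  24.] [672. 141.  15.] [727. 250.  94.]
comp [290.6 209.8] 138 [611. 125.  96.] [592. 102.  15.] [644. 148. 147.]
comp [178.8 240.2] 1009 [513. 507.  40.] [449. 437.  15.] [577. 585.  51.]
comp [464.3 244.2] 1386 [ 503. -460.   60.] [ 431. -520.   16.] [ 579. -410.   71.]
comp [283.2 247.4] 634 [490. 168. 120.] [403.  43.  15.] [563. 237. 198.]
comp [233.1 252.1] 148 [468. 312.  94.] [449. 289.  15.] [496. 343. 150.]
comp [347.9 251.1] 66 [474. -63. 110.] [459. -93.  15.] [495. -40. 148.]
comp [386.6 274.4] 271 [ 402. -207.   47.] [ 351. -237.   15.] [ 449. -149.   57.]
```

View pics/crop1.png

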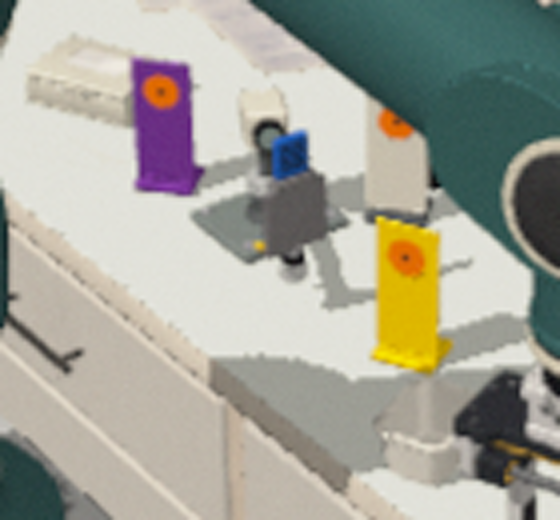

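View pics/crop2.png

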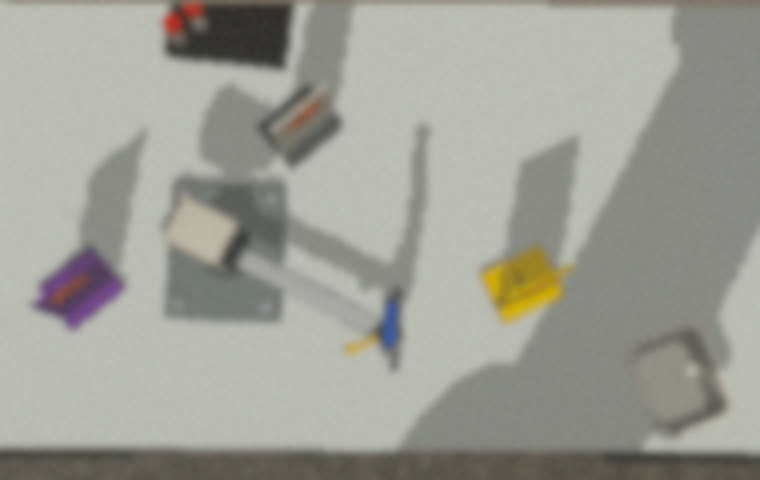

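The crops show the white plate with the orange dot (the target) behind and to the right of the stand, its face turned towards −x,−y. The arm runs from the stand at crop pixel (228,250) to the blue fin at (392,318). The yellow and purple plates are decoys. Next I measure the axis, face normal and fin yaw.

```bash
cat > m.py <<'E'
from h import *
S=np.load("scene1.npy",allow_pickle=True).item();T=np.load("top1.npy",allow_pickle=True).item()
def uv(c,px,z):
    px=np.atleast_2d(px).astype(float);R=np.linalg.inv(c["view"]);d=np.c_[(px[:,0]-c["cx"])/c["fx"],-(px[:,1]-c["cy"])/c["fy"],-np.ones(len(px))]@R[:3,:3].T
    return (R[:3,3]+d*((z-R[2,3])/d[:,2])[:,None])[:,:2]
def rect(m,c,z):
    k,l,st,ce=cv2.connectedComponentsWithStats(m.astype(np.uint8)); i=1+np.argmax(st[1:,4])
    v,u=np.nonzero(l==i); w=uv(c,np.c_[u,v],z).astype(np.float32); return cv2.minAreaRect(w),w.mean(0),st[i]
PT,PS=pts(T),pts(S)
def box(P,x,y,z): return (P[...,0]>x[0])&(P[...,0]<x[1])&(P[...,1]>y[0])&(P[...,1]<y[1])&(P[...,2]>z[0])&(P[...,2]<z[1])
print("head",rect(box(PT,(470,570),(140,240),(118,145)),T,131))
f=T["frame"].astype(int);print("baseplate px mean")
m=box(PT,(400,600),(90,260),(-10,30))&(f.mean(-1)<135)
m[:,:255]=0; m[:222]=0
m[:, 290:]=0
print("plate",rect(m,T,12))
for n,c,P in(("T",T,PT),("S",S,PS)):
    hsv=cv2.cvtColor(c["frame"],cv2.COLOR_RGB2HSV)
    b=cv2.inRange(hsv,(105,90,50),(125,255,255))>0
    print(n,"fin",rect(b&box(P,(400,480),(20,90),(182 if n=="T" else 140,215)),c,190.5))
    o=(cv2.inRange(hsv,(3,110,90),(17,255,255))>0)&box(P,(570,650),(90,160),(80,140))
    v,u=np.nonzero(o); print(n,"dot",len(u),uv(c,[[u.mean(),v.mean()]],110))
    q=P[box(P,(570,660),(85,165),(35,135))]
    w=np.linalg.svd(q-q.mean(0),full_matrices=False); print(n,"face",len(q),q.mean(0).round(1),w[1].round(),w[2][2].round(3))
E
python3 m.py
```

```text
head (((511.55877685546875, 200.06134033203125), (68.0239028930664, 41.67817687988281), 63.847293853759766), array([512.13617, 202.40845], dtype=float32), array([255, 229,  22,  18, 243], dtype=int32))
baseplate px mean
plate (((479.0556640625, 196.8972625732422), (98.888916015625, 55.62348556518555), 84.66380310058594), array([474.2037 , 201.55183], dtype=float32), array([257, 242,  28,  18, 342], dtype=int32))
T fin (((436.05419921875, 53.15437316894531), (27.51812171936035, 6.1162919998168945), 0.33407941460609436), array([435.33875,  52.91304], dtype=float32), array([311, 256,   3,  10,  26], dtype=int32))
T dot 8 [[614.22071121 121.71424224]]
T face 89 [610.6 124.6  90.2] [286. 162.   7.] [0.761 0.649 0.003]
S fin (((416.8243103027344, 26.003053665161133), (74.78799438476562, 27.91838836669922), 53.844974517822266), array([416.8159  ,  25.937819], dtype=float32), array([293, 228,   9,  12,  93], dtype=int32))
S dot 43 [[605.53449487 122.51271194]]
S face 289 [610.6 129.7  76.4] [452. 275. 102.] [-0.762 -0.646 -0.041]
```

White plate: dot ≈ (611,125), normal ≈ (−0.76,−0.65). Stand axis ≈ (508,196). Fin at (436,53), with its normal at about 89°. The mirror target is therefore ≈ (507,36), d ≈ 137 mm, fin normal ≈ 65°. I'll move over the fin, turning the jaw axis from 110° to 89°.

step_arm:
  steps: [0,1.5,4.5,1,0,0,-2,0,3,9,2,0,0,-4,0,4.5,13.5,2,0,0,-6,0,6,18,2,0,0,-8,0,7.5,22.5,2,0,0,-10,0,9.5,27,2,0,0,-12,0,11,31.5,2,0,0,-14,0,12.5,36,2,0,0,-16,0,14,40,2,0,0,-18,0,14,40,2,0,0,-18]
  newtons: 40

```text
t: 1.35
tool_pos: [356.0, -184.4, 242.5]
orientation: [-3.141, -0.065, -0.0]
ft_force: [-0.0, -0.9, -0.2]
gripper_width: 94.1
```

step_arm:
  steps: [0,1,3,0,0,0,-1,0,3,8,0,0,0,-2,0,5,13,0,0,0,-3,0,6.5,18,0,0,0,-3,0,8.1,24,0,0,0,-3,0,8.1,24,0,0,0,-3,0,8.1,24,0,0,0,-3]

```text
t: 2.22
tool_pos: [436.3, 52.3, 242.1]
orientation: [3.141, -0.024, -0.001]
ft_force: [-0.1, -0.7, -0.3]
gripper_width: 94.2
```

```bash
python3 - <<'E'
from h import *
c=cam("wrist");save("w1.png",c["frame"]);s=manip.state();print(s["tool_pos"],s["orientation"],c["fx"],c["cx"],c["cy"])
np.save("w1.npy",c,allow_pickle=True)
P=np.linalg.inv(c["view"]);print(P.round(2).tolist())
hsv=cv2.cvtColor(c["frame"],cv2.COLOR_RGB2HSV);m=cv2.inRange(hsv,(105,120,50),(125,255,255))
k,l,st,ce=cv2.connectedComponentsWithStats(m)
for i in range(1,k):
    if st[i,4]>100:print(ce[i],st[i])
E
```

```text
[436.26214358  51.93186789 242.19624169] [ 3.14125536e+00 -2.55521081e-02 -8.95158762e-04] 371.64829954431775 319.13749606754976 242.42030320088222
[[-0.01, 0.97, 0.25, 509.02], [-1.0, -0.01, -0.0, 50.53], [0.0, -0.25, 0.97, 403.77], [0.0, 0.0, 0.0, 1.0]]
[315.05349794 259.91975309] [307 228  17  64 972]
```

View pics/w1.png

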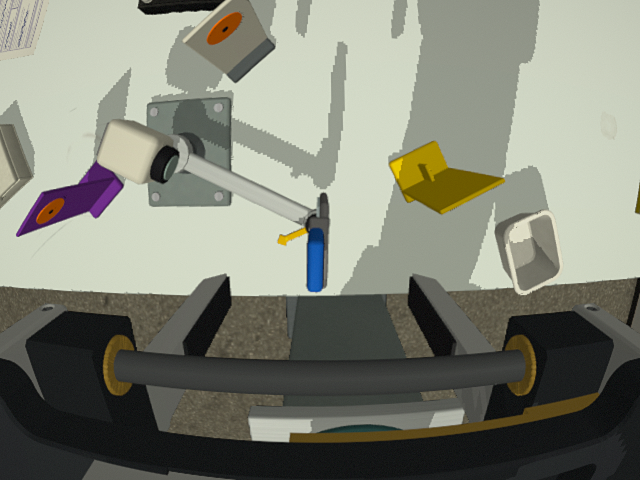

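The wrist view shows the fin at (316,260) between the open fingers, the stand plate with corners near (149,101), (230,93), (232,205) and (148,205), and the orange dot of the white plate at (225,29). I'll refine the positions from this closer view.

```bash
cat > fe.py <<'E'
from h import *
def ray(c,px,z):
    px=np.atleast_2d(px).astype(float)
    x=(px[:,0]-c["cx"])/c["fx"];y=(px[:,1]-c["cy"])/c["fy"];r=np.hypot(x,y)+1e-9
    R=np.linalg.inv(c["view"]);d=np.c_[np.sin(r)*x/r,-np.sin(r)*y/r,-np.cos(r)]@R[:3,:3].T
    return (R[:3,3]+d*((z-R[2,3])/d[:,2])[:,None])[:,:2]
E
python3 - <<'E'
from fe import *
c=np.load("w1.npy",allow_pickle=True).item()
hsv=cv2.cvtColor(c["frame"],cv2.COLOR_RGB2HSV)
def comp(lo,hi,x0,x1,y0,y1):
    m=cv2.inRange(hsv,lo,hi);M=np.zeros_like(m);M[y0:y1,x0:x1]=m[y0:y1,x0:x1];v,u=np.nonzero(M);return np.c_[u,v]
b=comp((105,120,50),(125,255,255),300,335,220,300)
# fin top = brighter part; print edges
w=ray(c,b,190.5);print("fin@190",cv2.minAreaRect(w.astype(np.float32)),w.min(0),w.max(0))
o=comp((3,140,100),(17,255,255),195,250,5,55);
w=ray(c,o,110);print("dot",ray(c,[o.mean(0)],110),len(o),cv2.fitEllipse(cv2.convexHull(o.astype(np.int32))))
co=ray(c,[(149,101),(230,93),(232,205),(148,205)],12);print("plate",co,co.mean(0))
h=comp((0,0,170),(60,90,255),95,165,118,185);w=ray(c,h,131)
# plate top edge of marker plate: corners (221,0?),(273,45),(183,40)
q=np.c_[np.nonzero(cv2.inRange(hsv,(100,80,40),(125,255,255)))[::-1]]
y=comp((20,180,120),(28,255,255),272,312,222,250);w=ray(c,y,64);print("ptr",w.min(0),w.max(0),ray(c,[(280,242)],64))
i=cv2.resize(c["frame"][0:100,165:295],None,fx=5,fy=5,interpolation=2);save("w1c.png",i)
E
```

```text
fin@190 ((442.8655700683594, 53.97856903076172), (9.497244834899902, 39.8515510559082), 87.5069580078125) [422.99465156  48.97327271] [462.75405859  59.19801173]
dot [[612.99010171 125.9790955 ]] 619 ((223.66946411132812, 27.86100196838379), (17.968778610229492, 44.35257339477539), 47.70756530761719)
plate [[573.34913464 239.08549413]
 [572.39557667 143.8030737 ]
 [451.14549368 145.81686899]
 [454.99771122 247.24906557]] [512.97197905 193.9886256 ]
ptr [420.21339216  63.93623092] [435.44160992  90.76481956] [[422.24085608  88.85500844]]
```

View pics/w1c.png

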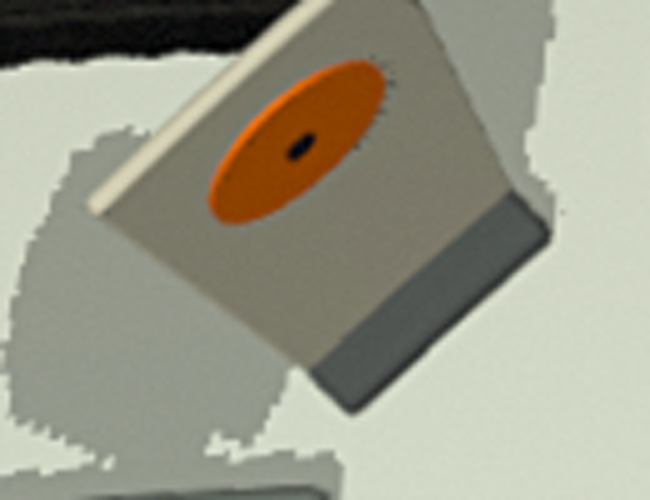

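```bash
python3 - <<'E'
from fe import *
c=np.load("w1.npy",allow_pickle=True).item()
for a,b,z in(((352,412),(551,238),0),((308,370),(512,190),14),((95,208),(305,8),142)):
    w=ray(c,np.array([a,b])/5.+[165,0],z);d=w[1]-w[0];print(w,np.hypot(*d),"normal deg",np.degrees(np.arctan2(-d[0],d[1]))%180)
A=np.array([513,194.]);D=np.array([612,125.5])
for n in(38,40,42,44):
    v=-np.array([np.cos(np.radians(n)),np.sin(np.radians(n))]);e=D-A
    k=np.roots([1,2*e@v,e@e-160**2]).max();M=D+k*v;ca=np.degrees(np.arctan2(*(A-M)[::-1]));print(n,k,M,"cam",ca,"fin normal",(ca+n)/2)
E
```

```text
[[585.9100026  140.4693751 ]
 [623.10329039  96.33355346]] 57.71751388037336 normal deg 40.120862605839335
[[593.37557587 146.91169957]
 [630.65993453 102.97535653]] 57.62400230104059 normal deg 40.317919262848164
[[594.65719826 148.1414136 ]
 [623.14770107 116.50228039]] 42.576325596759055 normal deg 42.00249946768929
38 147.1563519981636 [496.03921216  34.90150323] cam 83.9149323914692 fin normal 60.9574661957346
40 141.89134291670626 [503.30492523  34.29400285] cam 86.52607902779637 fin normal 63.263039513898185
42 136.71308907651115 [510.40237528  34.02108781] cam 89.0697532977778 fin normal 65.5348766488889
44 131.63587741260045 [517.30907422  34.0580359 ] cam 91.54326013895542 fin normal 67.77163006947771
```

step_arm:
  steps: [0,0.3,0.15,0,0,0,-3,0,0.3,0.15,-3.5,0,0,-3,0,0.3,0.15,-6.6,0,0,-3,0,0.3,0.15,-6.6,0,0,-3,120,0.3,0.15,-6.6,0,0,-3,200,0.3,0.15,-6.6,0,0,-3,255,0.3,0.15,-6.6,0,0,-3,255,0.3,0.15,-6.6,0,0,-3,255,0.3,0.15,-6.6,0,0,-3,255,0.3,0.15,-6.6,0,0,-3]
  newtons: 40

```text
t: 3.52
tool_pos: [439.3, 54.8, 176.4]
orientation: [-3.14, 0.105, 0.0]
ft_force: [-0.3, 0.5, 1.2]
gripper_width: 37.1
```

step_arm:
  steps: [255,0,0,0,0,0,0,255,0,0,0,0,0,0,255,0,0,0,0,0,0,255,0,0,0,0,0,0,255,0,0,0,0,0,0]

```text
t: 4.15
tool_pos: [439.4, 54.9, 176.4]
orientation: [-3.14, 0.105, -0.0]
ft_force: [0.8, 2.0, -0.1]
gripper_width: 10.0
```

Gripped (10.0 mm opening). Now I swing along the arc about (513,194) while turning −22.7°.

step_arm:
  steps: [255,0.6,-0.3,0,0,0,-2.3,255,1.2,-0.6,0,0,0,-4.5,255,1.85,-0.83,0,0,0,-6.8,255,2.5,-1.06,0,0,0,-9,255,3.15,-1.26,0,0,0,-11.3,255,3.8,-1.43,0,0,0,-13.6,255,4.5,-1.57,0,0,0,-16,255,5.2,-1.69,0,0,0,-18.3,255,5.8,-1.76,0,0,0,-20.5,255,6.5,-1.81,0,0,0,-22.7]

```text
t: 5.4
tool_pos: [504.7, 36.7, 176.4]
orientation: [-3.057, 0.725, 0.0]
ft_force: [-3.9, 5.6, 3.1]
gripper_width: 9.6
```

step_arm:
  steps: [255,0,0,0,0,0,0,255,0,0,0,0,0,0,255,0,0,0,0,0,0,255,0,0,0,0,0,0]

```text
t: 5.9
tool_pos: [504.4, 36.8, 176.5]
orientation: [-3.057, 0.721, -0.001]
ft_force: [3.0, 3.7, -2.6]
gripper_width: 10.0
```

```bash
python3 - <<'E'
from fe import *
c=cam("wrist");np.save("w2.npy",c,allow_pickle=True);save("w2.png",c["frame"])
t=cam("top");np.save("top2.npy",t,allow_pickle=True)
s=manip.state();print(s["tool_pos"],s["orientation"],s["ft_force"],s["wrist_torque"])
E
```

```text
[504.39617904  36.76917608 176.44974713] [-3.05748631e+00  7.20610539e-01 -5.97704253e-04] [ 2.95013794  4.34628777 -1.83882411] [ 1.09277026 -0.56656173  0.04527387]
```

View pics/w2.png

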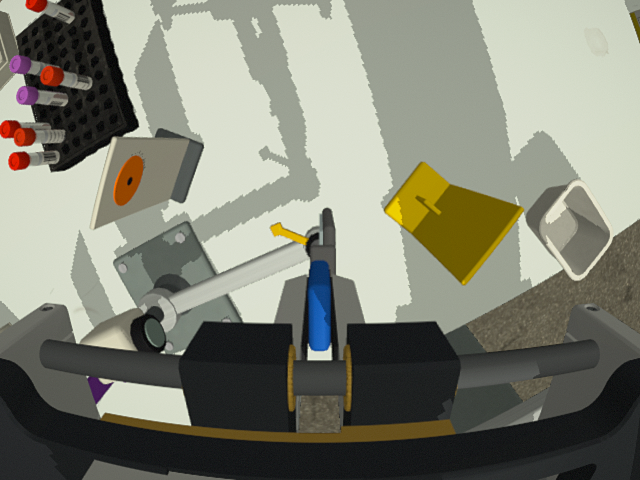

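The wrist view shows the fin gripped at (318,305). The yellow pointer runs from (307,241) to its tip at (271,230), aimed at the white plate, whose dot is at (129,181). I'll check it numerically.

```bash
python3 - <<'E'
from fe import *
c=np.load("w2.npy",allow_pickle=True).item();hsv=cv2.cvtColor(c["frame"],cv2.COLOR_RGB2HSV)
def comp(lo,hi,x0,x1,y0,y1):
    m=cv2.inRange(hsv,lo,hi);M=np.zeros_like(m);M[y0:y1,x0:x1]=m[y0:y1,x0:x1];v,u=np.nonzero(M);return np.c_[u,v]
ang=lambda d:np.degrees(np.arctan2(d[1],d[0]))
o=comp((3,140,100),(17,255,255),105,150,150,210);D=ray(c,[o.mean(0)],110)[0];print("dot",D,len(o))
y=comp((20,150,120),(30,255,255),262,310,215,250);w=ray(c,y,64);vx,vy,_,_=cv2.fitLine(w.astype(np.float32),2,0,.01,.01).ravel()
tip=w[np.argmax(w@[.75,.65])];print("ptr line",ang((vx,vy)),"tip",tip,"axis est",tip-41*np.array([vx,vy])*np.sign(vx))
b=comp((105,120,50),(125,255,255),300,340,255,355);r=ray(c,b,190.5);print("fin",cv2.minAreaRect(r.astype(np.float32)))
for a,e,z in(((203,145),(184,201),8),((186,139),(167,198),14)):
    q=ray(c,[a,e],z);d=q[1]-q[0];print(q.tolist(),np.hypot(*d),"n",np.degrees(np.arctan2(d[0],-d[1]))%180)
g=ray(c,[(113,257),(184,221)],12);d=g[0]-g[1];print("stand edge",g.tolist(),np.hypot(*d))
cv2.imwrite("pics/w2c.png",cv2.resize(c["frame"][120:340,80:345],None,fx=3,fy=2.7,interpolation=2)[:600,:795,::-1])
T=np.load("top2.npy",allow_pickle=True).item();save("t2c.png",cv2.resize(T["frame"][180:300,215:405],None,fx=4,fy=4,interpolation=2))
E
```

```text
dot [613.03651364 125.91136562] 960
ptr line 39.769318 tip [534.08537878  62.20170926] axis est [502.57170309  35.97408437]
fin ((509.1884765625, 33.997406005859375), (9.929926872253418, 42.847984313964844), 64.11528015136719)
[[622.1137417918972, 95.32818124350129], [585.7206459760873, 137.12837953152678]] 55.42304574792839 n 41.044267468562936
[[634.1368644581531, 105.34734329105076], [596.0422347295059, 148.5877583865464]] 57.62754820217061 n 41.379920159778095
stand edge [[574.7892198357613, 237.25683469568864], [569.2487734684057, 145.1750029711123]] 92.24836193506493
```

View pics/w2c.png

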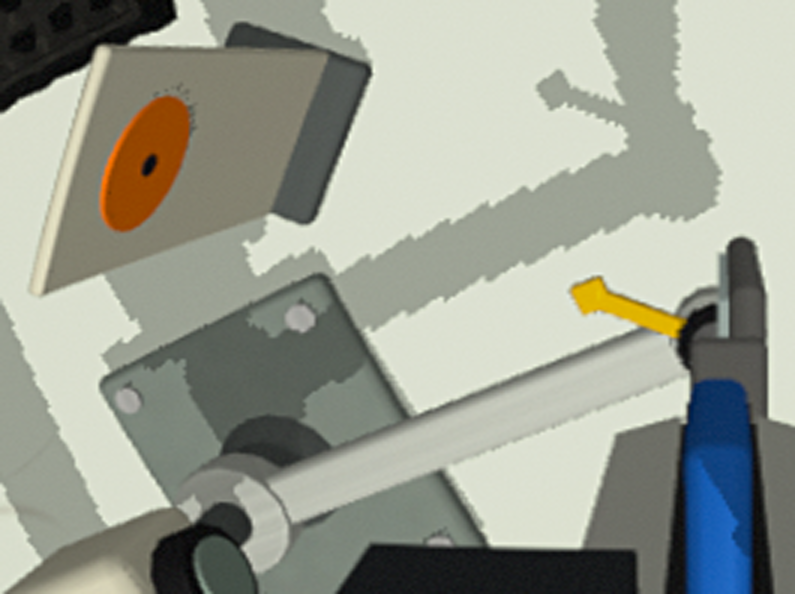

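The pointer line is at 39.8°. The mirror-to-dot direction is 39.7° and the plate normal is about 40–41.5°, so both criteria are well within tolerance. I'll hand in.

```bash
python3 - <<'E'
from h import *
s=manip.state();print(s["t"],s["gripper_width"],abs(s["dq"]).max(),s["ft_force"])
T=cam("top");P=pts(T);O=pts(np.load("top1.npy",allow_pickle=True).item())
for n,x,y in(("tub",(340,460),(-250,-140)),("slide",(440,585),(430,590)),("needle",(425,585),(-525,-405))):
    f=lambda Q:Q[(Q[...,0]>x[0])&(Q[...,0]<x[1])&(Q[...,1]>y[0])&(Q[...,1]<y[1])&(Q[...,2]>20)].mean(0).round(1)
    print(n,f(O),f(P))
print(manip.hand_in())
E
```

```text
6.0 9.80940046157986 0.0011976278530556913 [ 2.95013794  4.34628777 -1.83882411]
tub [ 400.2 -198.7   44.2] [ 400.3 -198.6   44. ]
slide [512.5 508.2  39.2] [512.2 508.4  39.2]
needle [ 503.4 -461.2   57.9] [ 503.7 -461.1   58.1]
the job is handed in; nothing more can be done
None
```

I gripped the blue fin at 40 N, swung the camera arm about 25° so the mirror stands in front of the white plate, and turned the fin to about 63.5°. I then handed the job in at t = 6.0 s, still holding the fin; it reported no verdict.

Last checks before handing in:
- **Mirror position:** the mirror axis is at about (504, 35) mm and the dot at (613, 126) mm, roughly 141 mm apart. The mirror is about 3 mm off the line straight out from the dot (limit 18 mm). My readings of the plate's facing angle ranged from 40.1° to 42.0°; even at 42° the offset would be about 6 mm.
- **Line of sight:** the yellow pointer reads 39.8°, and the direction from mirror to dot is 39.7°. The reflected line should pass within 1–3 mm of the dot's middle (limit 14 mm). I did not see the reflection itself.
- **Grip and rest:** the fingers are closed on the fin at 9.8 mm and the robot is at rest. I did not measure the contact force on the fin or glass separately; the fingertips were at about 159 mm, above the top of the glass.
- **Bystanders:** the tub and both boxes moved less than 0.5 mm in the top camera.

No check failed. The first top-camera estimate of the stand's axis was about 5 mm off the closer wrist view, so I used the wrist view.

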